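# Flip the recipe easel's kickstand down and hold its frame upright

### The arm

A 6-joint arm with a two-finger parallel gripper is mounted at the origin on a cart in front of the work surface, level with it; the furniture and walls round the work are solid. World frame = base frame: x ahead of the robot, y to its left, z up, the work surface at z = 0. Lengths are in m, angles in rad, forces in N, time in s.
With the tool pointing down it reaches from about 0.275 to 0.75 m from the base axis. Payload 10.2 kg.
Tool frame: the origin (TCP) lies midway between the tips of the shut fingers; the grasp point (between the pads) lies ctrl.grasp_offset behind it (ctrl.grasp_offset is the distance from the TCP to the grasp point, in m); z points along the fingers, y is the line along which they close (so a half turn about z gives the same grasp; the last joint's range is limited). The gripper opens to 85 mm and grips with 20 to 120 N. Pads are 22 mm wide; open, the fingers measure 114 mm over their backs; the gripper's body (76 mm by 85 mm) begins 54 mm behind the grasp point. The pads swing forward as they close: fully open they stand 13 mm farther back than shut.
Start: joints at [-1.349, 0.313, 1.498, -0, 1.331, -0.223], TCP at [0.226, -0.474, 0.231] pointing down, gripper open.
Joint ranges: [-2.94, 2.94], [-0.97, 2.17], [0.19, 2.56], [-1.23, 4.37], [0.02, 3.11], [-2.88, 2.88]. Speed limits (rad/s): [2.39, 2.39, 3.01, 3.14, 3.14, 3.14].

### API

Orientations are given as a unit quaternion [x, y, z, w].
In Python, from station import telemetry, vision, finish_job, ctrl gives the robot as it stands.
- The arm moves only by the shell command python3 -m crank 'ROWS'. ROWS is JSON, a list of rows, each an object of numbers: "fingers": the closure, from 0 (fully open) to 1 (shut); "dx", "dy", "dz": the shift along the tool's x, y, z in cm; "wx", "wy", "wz": the turn, a rotation vector about the tool's x, y, z in units of 8 degrees (1.0 is 8 degrees). In form: [{"fingers": .., "dx": .., "dy": .., "dz": .., "wx": .., "wy": .., "wz": ..}, ...]. A call has 1 to 10 rows; each row is the pose to reach, as a shift and turn from the pose commanded when the call began, along the tool's axes at that moment; what a row does not reach only later rows make up. A row lasts 1/8 s, in which the tool goes at most 62.5 mm and 10.7 degrees, less where a joint would pass 70% of its speed; a pose out of reach is approached as far as the arm can. A call with a gripper value outside its range is refused whole. The fingers move at their own pace and stop on an object; the grip force is fixed at half the most. Time passes only in rows, so rows that repeat a pose let the fingers close. It gives the time, the measured TCP pose, the force, the opening and the grip force at its end, in the units of the state.
- telemetry.observe(): the state, without advancing time (a new reading comes with each control period).
- vision.snapshot(name): name is "scene" or "top"; returns a dict with "pixels" (400x640x3 uint8, blue, green, red), "z_map" (400x640 float32, m along the optical axis (not along the pixel's ray), 0 where there is no reading), "K" (3x3 intrinsics, pixels), "cam_to_world" (4x4, takes a point from camera to world coordinates). Camera axes: x right, y up, looking along -z (the intrinsics and any distortion apply to the point x, -y, -z); pixel columns grow to the right and rows downward; lengths in m; the calibration is good to about 2 mm. A picture is of the moment at which its call begins.
- finish_job(): hands the job in; it is judged then, once.
The state is a dict: "time": time; "joints": joint angles; "qvel": joint speeds; "tau": joint torques, N m; "tool_pos": TCP position; "orientation": TCP orientation; "force": force on the tool from outside, world axes, zero at the start; "torque": the same for the moment, N m; "width": opening from 0.0 (shut) to 1.0 (fully open); "gripper_force": force on a finger pad.
Only numpy, scipy, OpenCV 4.12 (cv2) and the standard library are available. Lean on these libraries where they do the work, as an engineer would, in place of code of your own. Each camera call takes 0.05 s, during which the arm holds its last target. There are 200 camera calls.

### The job

While the folding recipe easel still lies back on its rests, swing its kickstand (the small hoop with the red toe) over centre until it is all the way down. Then take the easel by the blue bar at the top, raise it until the frame stands plumb upright, leaning neither back on the rests nor forward on the kickstand, and keep gripping the bar there: finish while holding it, since it tips as soon as it is let go. Leave the other things on the tables where they are.

Things in the scene. Friction and masses are not known exactly. Their poses are not given: they have to be found in the camera images.
- easel_foot: fixed wooden foot plate of the folding recipe easel, 265 x 210 x 8 mm, screwed to the table. Origin on the table top (here z = 0.004) straight below the frame's hinge; its x axis points (level) to the side where the kickstand comes down, its y axis is parallel to the hinge, z up. Two 90 mm rest posts stand on its -x side under the frame's legs, a black rubber pad lies on its +x side
- hinge_axis (a point): middle of the frame's hinge axis, 35 mm above the table top. The hinge axis is level, along the foot's y axis
- frame_lean (a joint): lean of the frame about the hinge (rad): 0 = plumb upright, -0.9 = lying back on the rests (start; it falls back there when let go), positive = tipped to the foot's +x; with the kickstand down its toe meets the pad and carries the frame at about +0.14. Light steel hoop, 182 mm wide, 276 mm long from the hinge, about 0.7 kg in all, hardly any friction
- grip_bar (a point): middle of the blue plastic sleeve round the frame's top bar, 130 mm long, 18 mm diameter, the place to grip the frame; 270 mm from the hinge axis. The hoop is open for 190 mm below the bar except for the kickstand. It is fixed to the frame but round, so it slips round between the fingers as the frame is raised
- stand_pivot (a point): middle of the kickstand's pivot axis on the frame, parallel to the hinge; in the upright frame it is 55 mm above the hinge axis and 28 mm to the foot's +x side
- kickstand (a joint): angle of the kickstand against the frame (rad): 0 = folded parallel to the frame, toe towards the blue bar (start), 2.094 = fully down (stop). It has no spring: its own weight drops it back to 0 or on down to the stop, whichever side of the vertical the toe is; with the frame on its rests the balance point is at 0.9
- stand_toe (a point): middle of the toe: a red plastic roller sleeve, 84 mm long, 16 mm diameter, that spins freely on the cross bar at the free end of the U-shaped kickstand, filling the gap between its two legs; 110 mm from the pivot axis, parallel to it. As it spins, it turns between closed fingers without resistance; kickstand and toe weigh about 0.13 kg
- timer: round white kitchen timer with a red knob, 72 x 72 x 47 mm, loose bystander; origin under its middle
- pen: green and white marker pen, 17 x 135 x 16 mm, loose bystander; origin under its middle

How it is judged:
On the way, in this order (a step that is already met when the one before it is completed fails the run):
1. the kickstand is swung fully down while the frame still lies on its rests (value of joint kickstand above 1.95 rad and value of joint frame_lean below -0.75 rad), for 0.2 s.
2. the frame stands upright, gripped by its blue bar, with the kickstand down (value of joint frame_lean between -0.08 and 0.08 rad and contact force between the fingers and blue_bar above 4 N and value of joint kickstand above 1.95 rad), for 0.3 s.
At the end, for the whole second after the job is handed in: the frame is still and within 0.08 rad (4.6 degrees) of plumb upright, the fingers grip the blue bar with more than 4 N, and the kickstand is within 0.14 rad of its fully-down stop (all of step 2 and velocity of joint frame_lean between -0.1 and 0.1 rad/s); the arm keeps its last pose, push and grip.
It fails at once if the frame is tipped over forwards past its kickstand (value of joint frame_lean above 0.3 rad).
It fails at once if a loose bystander (timer or pen) is shoved more than 30 mm (distance of any of timer, pen from where it was at the start of the episode above 0.03 m).
It also fails if it takes over 43 s, if anything falls off the work surface, if the arm or the gripper's body presses on something with over 40 N, if the wrist force passes 120 N, or if a joint passes its speed limit or range.

## Working session

There is one attempt and no reset: what is moved stays moved. The work goes in short steps, Python scripts to look and compute and a shell command to move; the robot and the scene stay as the last step left them, time stands still between calls to the robot, and variables do not carry over. Pictures are saved under pics/ and viewed, at most 10 in all, crops included, and the job is handed in when it is done.

```bash
ls; mkdir -p pics; cat > h.py <<'E'
import numpy as np, cv2
from station import telemetry, vision, finish_job, ctrl
def snap(n,f=None):
    s=vision.snapshot(n)
    if f: cv2.imwrite('pics/'+f,s['pixels'])
    return s
def pts(s):
    K=s['K'];z=s['z_map'];v,u=np.mgrid[:z.shape[0],:z.shape[1]]
    P=np.stack([(u-K[0,2])/K[0,0]*z,-(v-K[1,2])/K[1,1]*z,-z,np.ones_like(z)],-1)
    return (P@s['cam_to_world'].T)[...,:3]
E
python3 - <<'E'
from h import *
for n in('scene','top'):
    s=snap(n,n+'0.png'); print(n,s['K'].tolist(),np.round(s['cam_to_world'],3).tolist(),[k for k in s])
print(telemetry.observe(),ctrl.grasp_offset)
E
```

```text
pics
scene [[520.5062888012778, 0.0, 315.8231842937605], [0.0, 520.5062888012778, 203.2917238402143], [0.0, 0.0, 1.0]] [[-0.687, 0.507, -0.52, -0.136], [-0.726, -0.483, 0.489, 0.524], [-0.003, 0.714, 0.7, 1.103], [0.0, 0.0, 0.0, 1.0]] ['pixels', 'z_map', 'K', 'cam_to_world']
top [[460.50665203435165, 0.0, 322.6970873630743], [0.0, 460.50665203435165, 193.0131434899337], [0.0, 0.0, 1.0]] [[-0.005, 0.987, -0.162, 0.4], [-1.0, -0.006, -0.006, -0.126], [-0.007, 0.162, 0.987, 1.099], [0.0, 0.0, 0.0, 1.0]] ['pixels', 'z_map', 'K', 'cam_to_world']
{'time': 0.1, 'joints': array([-1.34942579e+00,  3.13427961e-01,  1.49836873e+00,  1.38197562e-05,
        1.33099968e+00, -2.23406797e-01]), 'qvel': array([ 8.85113840e-05, -1.31277181e-03,  4.74003489e-07,  1.58313571e-04,
        2.72267402e-04,  3.83835380e-04]), 'tau': array([ 1.94962631e-03, -4.12899613e+01, -2.60142785e+01, -1.50646292e-04,
        3.04750785e-03,  4.27396699e-06]), 'tool_pos': array([ 0.22582185, -0.47369516,  0.23077208]), 'orientation': array([ 9.75373574e-01,  2.20558449e-01,  7.32393937e-06, -6.01853047e-04]), 'force': array([-0.54289761, -0.54624368, -0.28599432]), 'torque': array([0.01472879, 0.03939055, 0.02743222]), 'gripper_force': 0.0, 'width': 1.001829146442272} 0.0187
```

View pics/scene0.png

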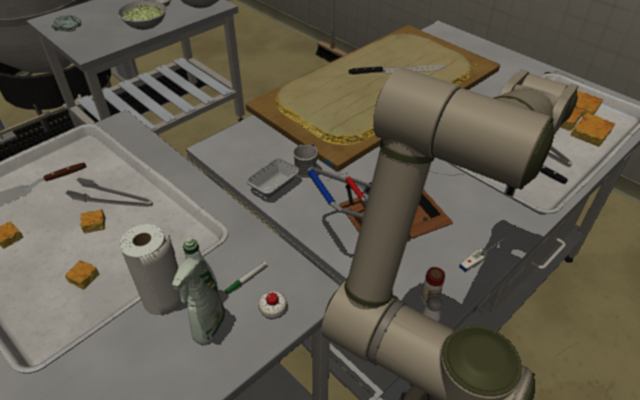

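View pics/top0.png

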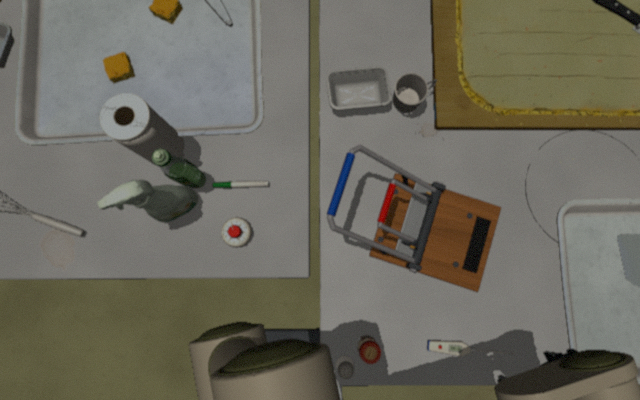

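The top view shows the blue bar at about (341,184), the red toe at (387,202), the black pad at (477,245), the timer at (236,232) and the pen at (240,184). In the scene view the blue bar is at (322,187) and the toe at (353,190).

```bash
cat >> h.py <<'E'
def masks(s):
    hsv=cv2.cvtColor(s['pixels'],cv2.COLOR_BGR2HSV);h,S,V=cv2.split(hsv)
    return {'blue':(h>105)&(h<125)&(S>150)&(V>60),'red':((h<5)|(h>174))&(S>180)&(V>80)}
def blob(s,c,ctr,rad=0.15):
    P=pts(s);m=masks(s)[c]&(s['z_map']>0)&(np.linalg.norm(P[...,:2]-ctr,axis=-1)<rad)
    return P[m],m
def centre(s,c,ctr,r,rad=0.15):
    # axis from visible surface: push r away from camera perpendicular to the axis
    p,m=blob(s,c,np.array(ctr),rad);q=np.median(p,0)
    w,V=np.linalg.eigh(np.cov((p-q).T));a=V[:,2]
    t=(p-q)@a;k=np.abs(t)>-1
    mid=q+a*(np.percentile(t,1)+np.percentile(t,99))/2
    d=mid-s['cam_to_world'][:3,3];d/=np.linalg.norm(d);d-=a*(a@d);d/=np.linalg.norm(d)
    return mid+d*r*0.85,a,np.ptp(np.percentile(t,[1,99])),len(p)
E
python3 - <<'E'
from h import *
st=snap('top');P=pts(st)
print('rough',P[184,341],P[202,387],P[245,477],P[232,236],P[184,240])
for n in('top','scene'):
    s=snap(n)
    for c,px,r in(('blue',(184,341),.009),('red',(202,387),.008)):
        print(n,c,*centre(s,c,P[px][:2],r,0.1))
d=st['pixels'].max(-1)<40
m=d&(np.linalg.norm(P[...,:2]-P[245,477][:2],axis=-1)<.06)
print('pad',P[m].mean(0),m.sum())
# foot corners
for px in((205,501),(291,478),(260,372),(172,400),(188,437),(265,414)):print(px,P[px])
E
```

```text
rough [ 0.56309798 -0.15572882  0.21686718] [ 0.53380969 -0.2504382   0.1707927 ] [ 0.45345331 -0.47828147  0.01632454] [0.48426881 0.0796769  0.04723066] [0.6022813  0.07985603 0.01230973]
top blue [ 0.56434366 -0.15561928  0.20719273] [-0.94647501  0.32276063  0.00326113] 0.12360677772114867 451
top red [ 0.53214329 -0.25069455  0.1636724 ] [-0.94687395  0.32160094 -0.00160101] 0.07871711462575814 241
scene blue [ 0.56397077 -0.15308217  0.20695431] [-0.94360495  0.33095078  0.00901599] 0.12401161409427364 204
scene red [ 0.53202737 -0.24778654  0.16346659] [-0.94043446  0.339569    0.01661071] 0.08013808999451275 109
pad [ 0.45355905 -0.47683547  0.01405919] 679
(205, 501) [ 0.54863614 -0.54423976  0.00652273]
(291, 478) [ 0.34770691 -0.47869372  0.00292578]
(260, 372) [ 0.42019634 -0.23379311  0.00475283]
(172, 400) [ 0.60561547 -0.28641361  0.12491714]
(188, 437) [ 0.58276637 -0.38234279  0.05226335]
(265, 414) [ 0.4077719  -0.32262734  0.05412322]
```

```bash
cat >> h.py <<'E'
from scipy.spatial.transform import Rotation as R
FX=np.array([-.328,-.9447,0]);FX/=np.linalg.norm(FX);Z=np.array([0,0,1.])
BAR=np.array([.5642,-.1545,.207]);TOE=np.array([.5321,-.2493,.1635])
HIN=np.array([*(BAR+.27*np.sin(.9)*FX)[:2],.039])
fr=lambda x,z,l:(x*np.cos(l)+z*np.sin(l))*FX+(z*np.cos(l)-x*np.sin(l))*Z
PIV=HIN+fr(.028,.055,-.9)
toe=lambda k:PIV+.11*(np.sin(k-.9)*FX+np.cos(k-.9)*Z)
bar=lambda l:HIN+.27*(np.sin(l)*FX+np.cos(l)*Z)
RD=R.from_matrix(np.stack([np.cross(FX,-Z),FX,-Z],1))
def rel(grasp,up=0.,o=None,Rt=RD):
    """rows (cm, 8deg) from measured pose to put grasp point (m) there, +up m"""
    o=o or telemetry.observe();R0=R.from_quat(o['orientation'])
    t=grasp+Z*up+Rt.apply([0,0,ctrl.grasp_offset])
    d=R0.inv().apply(t-o['tool_pos'])*100
    w=(R0.inv()*Rt).as_rotvec(degrees=True)/8
    return np.round(np.r_[d,w],2)
E
python3 - <<'E'
from h import *
print(HIN,PIV,toe(0),TOE,bar(-.9))
print(rel(toe(0),.12))
E
```

```text
[ 0.49483003 -0.35429821  0.039     ] [ 0.5032522 -0.3300408  0.0951217] [ 0.53151404 -0.24864153  0.1634988 ] [ 0.5321 -0.2493  0.1635] [ 0.5642     -0.1545      0.20683469]
[37.28 -7.18 -3.37 -0.    0.    5.58]
```

The model's toe position agrees with the measured one to within 1 mm. Next I move above the toe.

```bash
python3 -m crank '[{"fingers":0,"dz":-3.4},{"fingers":0,"dx":37.3,"dy":-7.2,"dz":-3.4,"wz":5.6},{"fingers":0,"dx":37.3,"dy":-7.2,"dz":-3.4,"wz":5.6},{"fingers":0,"dx":37.3,"dy":-7.2,"dz":-3.4,"wz":5.6},{"fingers":0,"dx":37.3,"dy":-7.2,"dz":-3.4,"wz":5.6},{"fingers":0,"dx":37.3,"dy":-7.2,"dz":-3.4,"wz":5.6},{"fingers":0,"dx":37.3,"dy":-7.2,"dz":-3.4,"wz":5.6},{"fingers":0,"dx":37.3,"dy":-7.2,"dz":-3.4,"wz":5.6},{"fingers":0,"dx":37.3,"dy":-7.2,"dz":-3.4,"wz":5.6},{"fingers":0,"dx":37.3,"dy":-7.2,"dz":-3.4,"wz":5.6}]'
python3 - <<'E'
from h import *
s=snap('top','t1.png'); cv2.imwrite('pics/t1c.png',cv2.resize(s['pixels'][120:320,300:520],None,fx=2.5,fy=2.5))
print(telemetry.observe()['time'],rel(toe(0)))
E
```

```text
0.3 [37.28 -7.18  8.64 -0.    0.    5.58]invalid input
```

View pics/t1c.png

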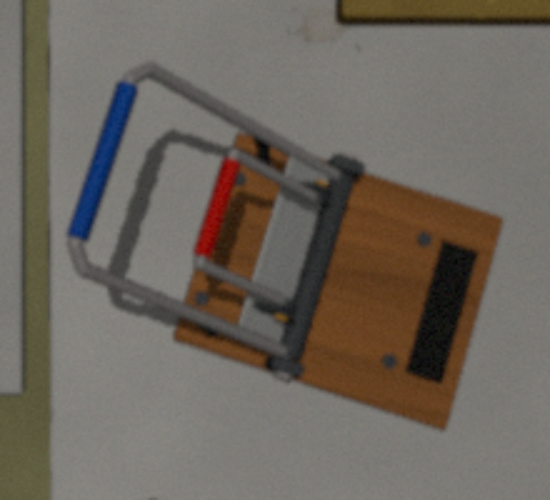

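The crop shows the easel unobstructed, with the toe at (217,207), the bar at (103,160), and a grey panel between the legs near the hinge. The move was rejected because every key must be present.

```bash
python3 -m crank '[{"fingers":0,"dx":0,"dy":0,"dz":-3.4,"wx":0,"wy":0,"wz":0},{"fingers":0,"dx":37.3,"dy":-7.2,"dz":-3.4,"wx":0,"wy":0,"wz":5.6},{"fingers":0,"dx":37.3,"dy":-7.2,"dz":-3.4,"wx":0,"wy":0,"wz":5.6},{"fingers":0,"dx":37.3,"dy":-7.2,"dz":-3.4,"wx":0,"wy":0,"wz":5.6},{"fingers":0,"dx":37.3,"dy":-7.2,"dz":-3.4,"wx":0,"wy":0,"wz":5.6},{"fingers":0,"dx":37.3,"dy":-7.2,"dz":-3.4,"wx":0,"wy":0,"wz":5.6},{"fingers":0,"dx":37.3,"dy":-7.2,"dz":-3.4,"wx":0,"wy":0,"wz":5.6},{"fingers":0,"dx":37.3,"dy":-7.2,"dz":-3.4,"wx":0,"wy":0,"wz":5.6},{"fingers":0,"dx":37.3,"dy":-7.2,"dz":-3.4,"wx":0,"wy":0,"wz":5.6},{"fingers":0,"dx":37.3,"dy":-7.2,"dz":-3.4,"wx":0,"wy":0,"wz":5.6}]'
python3 - <<'E'
from h import *
print(telemetry.observe()['time'],rel(toe(0),.12),rel(toe(0)))
E
```

```text
time: 1.55
tool_pos: [0.5311, -0.249, 0.2652]
orientation: [0.986, -0.168, -0.0, 0.0]
force: [-0.6, -0.3, 0.5]
width: 0.998
gripper_force: 0.0
1.55 [ 0.03 -0.04  0.04  0.    0.   -0.02] [ 0.04 -0.05 12.04  0.    0.   -0.02]
```

```bash
python3 -m crank '[{"fingers":0,"dx":0,"dy":0,"dz":4,"wx":0,"wy":0,"wz":0},{"fingers":0,"dx":0,"dy":0,"dz":8,"wx":0,"wy":0,"wz":0},{"fingers":0,"dx":0,"dy":0,"dz":12,"wx":0,"wy":0,"wz":0},{"fingers":0,"dx":0,"dy":0,"dz":12,"wx":0,"wy":0,"wz":0},{"fingers":1,"dx":0,"dy":0,"dz":12,"wx":0,"wy":0,"wz":0},{"fingers":1,"dx":0,"dy":0,"dz":12,"wx":0,"wy":0,"wz":0},{"fingers":1,"dx":0,"dy":0,"dz":12,"wx":0,"wy":0,"wz":0},{"fingers":1,"dx":0,"dy":0,"dz":12,"wx":0,"wy":0,"wz":0},{"fingers":1,"dx":0,"dy":0,"dz":12,"wx":0,"wy":0,"wz":0},{"fingers":1,"dx":0,"dy":0,"dz":12,"wx":0,"wy":0,"wz":0}]'
python3 - <<'E'
from h import *
print(rel(toe(0)))
for k in np.arange(.2,2.2,.2): print(round(k,2),((toe(k)-toe(0))@FX*100).round(1),(-(toe(k)-toe(0))[2]*100).round(1))
E
```

```text
time: 2.8
tool_pos: [0.5317, -0.2487, 0.1459]
orientation: [0.986, -0.168, 0.0, 0.0]
force: [-1.7, -0.7, 5.0]
width: 0.165
gripper_force: 58.5
[-0.02 -0.    0.11  0.   -0.01 -0.02]
0.2 1.5 -1.6
0.4 3.3 -2.8
0.6 5.4 -3.7
0.8 7.5 -4.1
1.0 9.7 -4.1
1.2 11.9 -3.7
1.4 13.9 -2.8
1.6 15.7 -1.6
1.8 17.2 -0.0
2.0 18.4 1.8
```

```bash
python3 -m crank '[{"fingers":1,"dx":0,"dy":0.7,"dz":-0.8,"wx":0,"wy":0,"wz":0},{"fingers":1,"dx":0,"dy":1.5,"dz":-1.6,"wx":0,"wy":0,"wz":0},{"fingers":1,"dx":0,"dy":3.3,"dz":-2.8,"wx":0,"wy":0,"wz":0},{"fingers":1,"dx":0,"dy":5.4,"dz":-3.7,"wx":0,"wy":0,"wz":0},{"fingers":1,"dx":0,"dy":7.5,"dz":-4.1,"wx":0,"wy":0,"wz":0},{"fingers":1,"dx":0,"dy":9.7,"dz":-4.1,"wx":0,"wy":0,"wz":0},{"fingers":1,"dx":0,"dy":11.9,"dz":-3.7,"wx":0,"wy":0,"wz":0},{"fingers":1,"dx":0,"dy":13.9,"dz":-2.8,"wx":0,"wy":0,"wz":0},{"fingers":1,"dx":0,"dy":13.9,"dz":-2.8,"wx":0,"wy":0,"wz":0}]'
python3 - <<'E'
from h import *
s=snap('top','t2.png');s=snap('scene')
cv2.imwrite('pics/s2c.png',cv2.resize(s['pixels'][130:270,270:480],None,fx=3,fy=3))
print(rel(toe(1.4)),rel(toe(2.05)))
E
```

```text
time: 3.92
tool_pos: [0.4859, -0.3823, 0.173]
orientation: [0.986, -0.169, 0.002, 0.001]
force: [12.4, -4.6, -1.5]
width: 0.168
gripper_force: 59.3
[-0.08 -0.14  0.06  0.   -0.03 -0.03] [-0.08  4.62  5.22  0.   -0.03 -0.03]
```

View pics/s2c.png

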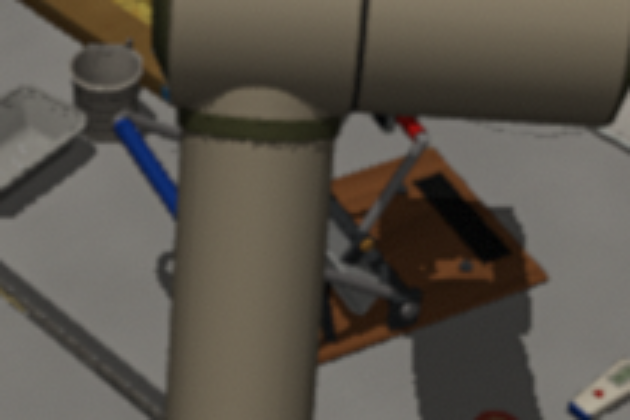

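The crop shows the red toe at (410,128), past the vertical and still between the fingers. The frame is still lying on its rests. I finish the arc, release the toe and rise.

```bash
python3 -m crank '[{"fingers":1,"dx":-0.1,"dy":0.9,"dz":0.5,"wx":0,"wy":0,"wz":0},{"fingers":1,"dx":-0.1,"dy":1.8,"dz":1.2,"wx":0,"wy":0,"wz":0},{"fingers":1,"dx":-0.1,"dy":3.3,"dz":2.8,"wx":0,"wy":0,"wz":0},{"fingers":1,"dx":-0.1,"dy":4.5,"dz":4.6,"wx":0,"wy":0,"wz":0},{"fingers":1,"dx":-0.1,"dy":4.7,"dz":5.1,"wx":0,"wy":0,"wz":0},{"fingers":1,"dx":-0.1,"dy":4.7,"dz":5.1,"wx":0,"wy":0,"wz":0},{"fingers":0,"dx":-0.1,"dy":4.7,"dz":5.1,"wx":0,"wy":0,"wz":0},{"fingers":0,"dx":-0.1,"dy":4.7,"dz":5.1,"wx":0,"wy":0,"wz":0},{"fingers":0,"dx":-0.1,"dy":4.7,"dz":5.1,"wx":0,"wy":0,"wz":0},{"fingers":0,"dx":-0.1,"dy":4.7,"dz":5.1,"wx":0,"wy":0,"wz":0}]'
python3 -m crank '[{"fingers":0,"dx":0,"dy":0,"dz":-4,"wx":0,"wy":0,"wz":0},{"fingers":0,"dx":0,"dy":0,"dz":-9,"wx":0,"wy":0,"wz":0},{"fingers":0,"dx":0,"dy":0,"dz":-15,"wx":0,"wy":0,"wz":0},{"fingers":0,"dx":0,"dy":0,"dz":-20,"wx":0,"wy":0,"wz":0},{"fingers":0,"dx":0,"dy":0,"dz":-20,"wx":0,"wy":0,"wz":0}]'
python3 - <<'E'
from h import *
for n in('top','scene'):
    s=snap(n,n+'3.png')
    for c,g,r in(('blue',bar(-.9),.009),('red',toe(2.09),.008)):
        try: print(n,c,*centre(s,c,g[:2],r,.1),g)
        except Exception as e: print(n,c,e)
print(rel(bar(-.9),.12))
E
```

```text
time: 5.28
tool_pos: [0.4688, -0.4237, 0.1222]
orientation: [0.986, -0.168, -0.0, -0.0]
force: [-0.4, 0.4, 0.6]
width: 0.985
gripper_force: 0.0
time: 5.9
tool_pos: [0.4696, -0.4242, 0.3266]
orientation: [0.986, -0.168, 0.003, 0.003]
force: [0.1, -0.2, -0.8]
width: 1.0
gripper_force: 0.0
top blue [ 0.56442771 -0.15528944  0.20718589] [-0.94609479  0.32388117  0.00237267] 0.12299347718599568 445 [ 0.5642     -0.1545      0.20683469]
top red [ 0.49229415 -0.39823126  0.26631217] [-0.07698427  0.28911414  0.95419413] 0.2668532217974834 39 [ 0.46975736 -0.42651209  0.13600429]
scene blue [ 0.56393172 -0.15314628  0.20665978] [-0.94411633  0.3295044   0.00843851] 0.12369015575276832 205 [ 0.5642     -0.1545      0.20683469]
scene red [ 0.48406501 -0.43024149  0.13656819] [-0.93917614  0.34190696  0.03236987] 0.0531029628539157 43 [ 0.46975736 -0.42651209  0.13600429]
[ 9.000e-02 -2.854e+01  1.370e+00 -0.000e+00  1.000e-02 -2.000e-02]
```

The toe sits at z = 0.137, against 0.136 predicted, so the kickstand is fully down. The bar has not moved. Next is the bar.

```bash
python3 -m crank '[{"fingers":0,"dx":0.1,"dy":-28.5,"dz":0,"wx":0,"wy":0,"wz":0},{"fingers":0,"dx":0.1,"dy":-28.5,"dz":0,"wx":0,"wy":0,"wz":0},{"fingers":0,"dx":0.1,"dy":-28.5,"dz":1.4,"wx":0,"wy":0,"wz":0},{"fingers":0,"dx":0.1,"dy":-28.5,"dz":1.4,"wx":0,"wy":0,"wz":0},{"fingers":0,"dx":0.1,"dy":-28.5,"dz":1.4,"wx":0,"wy":0,"wz":0},{"fingers":0,"dx":0.1,"dy":-28.5,"dz":1.4,"wx":0,"wy":0,"wz":0},{"fingers":0,"dx":0.1,"dy":-28.5,"dz":1.4,"wx":0,"wy":0,"wz":0},{"fingers":0,"dx":0.1,"dy":-28.5,"dz":1.4,"wx":0,"wy":0,"wz":0}]'
python3 - <<'E'
from h import *
print(rel(bar(-.9)))
E
```

```text
time: 7.0
tool_pos: [0.564, -0.1561, 0.3079]
orientation: [0.986, -0.169, -0.0, -0.0]
force: [0.2, 0.2, 0.2]
width: 0.998
gripper_force: 0.0
[-2.000e-02 -1.600e-01  1.197e+01  0.000e+00  1.000e-02 -3.000e-02]
```

```bash
python3 -m crank '[{"fingers":0,"dx":0,"dy":-0.1,"dz":4,"wx":0,"wy":0,"wz":0},{"fingers":0,"dx":0,"dy":-0.1,"dz":8,"wx":0,"wy":0,"wz":0},{"fingers":0,"dx":0,"dy":-0.1,"dz":12,"wx":0,"wy":0,"wz":0},{"fingers":0,"dx":0,"dy":-0.1,"dz":12,"wx":0,"wy":0,"wz":0},{"fingers":1,"dx":0,"dy":-0.1,"dz":12,"wx":0,"wy":0,"wz":0},{"fingers":1,"dx":0,"dy":-0.1,"dz":12,"wx":0,"wy":0,"wz":0},{"fingers":1,"dx":0,"dy":-0.1,"dz":12,"wx":0,"wy":0,"wz":0},{"fingers":1,"dx":0,"dy":-0.1,"dz":12,"wx":0,"wy":0,"wz":0},{"fingers":1,"dx":0,"dy":-0.1,"dz":12,"wx":0,"wy":0,"wz":0},{"fingers":1,"dx":0,"dy":-0.1,"dz":12,"wx":0,"wy":0,"wz":0}]'
python3 - <<'E'
from h import *
print(rel(bar(-.9)))
for l in np.arange(-.8,.01,.1): d=bar(l)-bar(-.9);print(round(l,2),(d@FX*100).round(1),(-d[2]*100).round(1))
E
```

```text
time: 8.25
tool_pos: [0.5647, -0.1547, 0.1891]
orientation: [0.986, -0.168, 0.0, 0.001]
force: [-4.2, -2.9, 4.6]
width: 0.189
gripper_force: 58.7
[-0.05 -0.    0.1   0.01 -0.01 -0.02]
-0.8 1.8 -2.0
-0.7 3.8 -3.9
-0.6 5.9 -5.5
-0.5 8.2 -6.9
-0.4 10.6 -8.1
-0.3 13.2 -9.0
-0.2 15.8 -9.7
-0.1 18.5 -10.1
-0.0 21.1 -10.2
```

```bash
python3 -m crank '[{"fingers":1,"dx":0,"dy":0.9,"dz":-1.0,"wx":0,"wy":0,"wz":0},{"fingers":1,"dx":0,"dy":1.8,"dz":-2.0,"wx":0,"wy":0,"wz":0},{"fingers":1,"dx":0,"dy":2.8,"dz":-3.0,"wx":0,"wy":0,"wz":0},{"fingers":1,"dx":0,"dy":3.8,"dz":-3.9,"wx":0,"wy":0,"wz":0},{"fingers":1,"dx":0,"dy":4.8,"dz":-4.7,"wx":0,"wy":0,"wz":0},{"fingers":1,"dx":0,"dy":5.9,"dz":-5.5,"wx":0,"wy":0,"wz":0},{"fingers":1,"dx":0,"dy":7.0,"dz":-6.2,"wx":0,"wy":0,"wz":0},{"fingers":1,"dx":0,"dy":8.2,"dz":-6.9,"wx":0,"wy":0,"wz":0},{"fingers":1,"dx":0,"dy":8.2,"dz":-6.9,"wx":0,"wy":0,"wz":0}]'
python3 - <<'E'
from h import *
s=snap('top','t4.png');s2=snap('scene')
a=lambda s:cv2.resize(s['pixels'][120:300,280:500],None,fx=1.8,fy=1.8)
cv2.imwrite('pics/c4.png',np.hstack([a(s),a(s2)]))
for x in(s,s2):
    try: print(*centre(x,'blue',bar(-.5)[:2],.009,.1))
    except Exception as e: print(e)
print(bar(-.5),rel(bar(-.5)),rel(bar(0)))
E
```

```text
time: 9.38
tool_pos: [0.5385, -0.2317, 0.2602]
orientation: [0.986, -0.168, 0.003, -0.0]
force: [4.5, 5.8, 11.5]
width: 0.188
gripper_force: 61.3
[ 0.51070966 -0.22494967  0.27649469] [-0.99430932  0.10157518 -0.03211643] 0.017500632261544538 34
Eigenvalues did not converge
[ 0.53728706 -0.23201419  0.27594729] [-0.11  0.12  0.28 -0.01 -0.04 -0.02] [-6.000e-02  1.306e+01 -3.040e+00 -1.000e-02 -4.000e-02 -2.000e-02]
  return _methods._mean(a, axis=axis, dtype=dtype,
  ret = um.true_divide(
  avg = a.mean(axis, **keepdims_kw)
h.py:20: RuntimeWarning: Degrees of freedom <= 0 for slice
  w,V=np.linalg.eigh(np.cov((p-q).T));a=V[:,2]
  c *= np.true_divide(1, fact)
  c *= np.true_divide(1, fact)
```

View pics/c4.png

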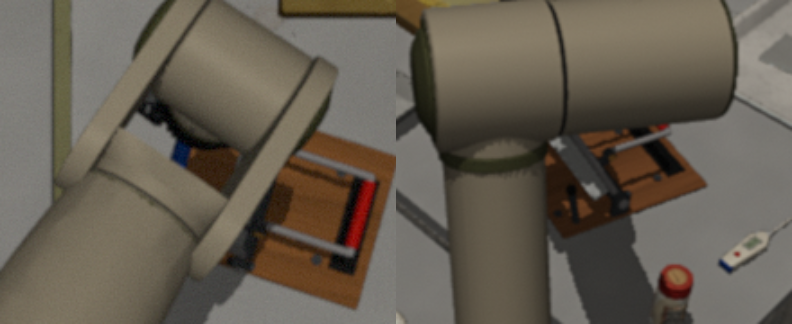

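The left half (top camera) shows the blue bar end at (180,155) in the gripper and the red toe at (362,215), extended with the kickstand down. I continue to upright.

```bash
python3 -m crank '[{"fingers":1,"dx":0,"dy":1.2,"dz":-0.6,"wx":0,"wy":0,"wz":0},{"fingers":1,"dx":0,"dy":2.4,"dz":-1.2,"wx":0,"wy":0,"wz":0},{"fingers":1,"dx":0,"dy":3.7,"dz":-1.7,"wx":0,"wy":0,"wz":0},{"fingers":1,"dx":0,"dy":5.0,"dz":-2.1,"wx":0,"wy":0,"wz":0},{"fingers":1,"dx":0,"dy":6.3,"dz":-2.5,"wx":0,"wy":0,"wz":0},{"fingers":1,"dx":0,"dy":7.6,"dz":-2.8,"wx":0,"wy":0,"wz":0},{"fingers":1,"dx":0,"dy":9.0,"dz":-3.0,"wx":0,"wy":0,"wz":0},{"fingers":1,"dx":0,"dy":10.3,"dz":-3.2,"wx":0,"wy":0,"wz":0},{"fingers":1,"dx":0,"dy":11.6,"dz":-3.3,"wx":0,"wy":0,"wz":0},{"fingers":1,"dx":0,"dy":11.6,"dz":-3.3,"wx":0,"wy":0,"wz":0}]'
python3 - <<'E'
from h import *
s=snap('top','t5.png');s2=snap('scene')
a=lambda s:cv2.resize(s['pixels'][120:300,280:500],None,fx=1.8,fy=1.8)
cv2.imwrite('pics/c5.png',np.hstack([a(s),a(s2)]))
for x in (s,s2):
    p,m=blob(x,'red',toe(2.09)[:2],.12)
    if len(p): print(len(p),p.mean(0),p.max(0))
Pv=lambda l:HIN+fr(.028,.055,l)
for l in(-.05,0,.05):print('exp toe',l,Pv(l)+.11*(np.sin(2.094+l)*FX+np.cos(2.094+l)*Z))
print(rel(bar(0)))
E
```

```text
time: 10.72
tool_pos: [0.5005, -0.342, 0.2922]
orientation: [0.986, -0.168, 0.003, 0.001]
force: [11.0, -1.0, 6.3]
width: 0.181
gripper_force: 64.1
66 [ 0.48530596 -0.48127039  0.05106789] [ 0.49800534 -0.47286945  0.05590288]
25 [ 0.48868819 -0.48280439  0.04605812] [ 0.51421767 -0.46961944  0.0539198 ]
exp toe -0.05 [ 0.45444471 -0.47061531  0.04519925]
exp toe 0 [ 0.45439356 -0.47076264  0.03903764]
exp toe 0.05 [ 0.45444348 -0.47061887  0.03287594]
[-0.13  1.41  0.19 -0.   -0.05 -0.01]
```

View pics/c5.png

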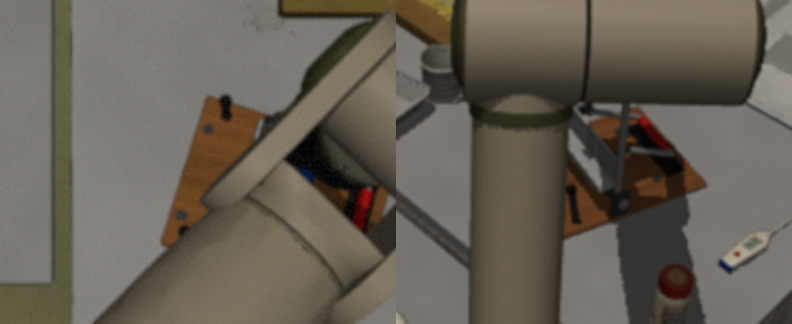

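The toe centre is at z of about 0.046, which means a lean of about -0.05, matching the tool pose. The right half shows the frame nearly vertical with the kickstand out at (655,130). I make the last 14 mm and let it settle.

```bash
python3 -m crank '[{"fingers":1,"dx":-0.1,"dy":0.5,"dz":0,"wx":0,"wy":0,"wz":0},{"fingers":1,"dx":-0.1,"dy":1.0,"dz":0,"wx":0,"wy":0,"wz":0},{"fingers":1,"dx":-0.1,"dy":1.4,"dz":0,"wx":0,"wy":0,"wz":0},{"fingers":1,"dx":-0.1,"dy":1.4,"dz":0,"wx":0,"wy":0,"wz":0},{"fingers":1,"dx":-0.1,"dy":1.4,"dz":0,"wx":0,"wy":0,"wz":0},{"fingers":1,"dx":-0.1,"dy":1.4,"dz":0,"wx":0,"wy":0,"wz":0},{"fingers":1,"dx":-0.1,"dy":1.4,"dz":0,"wx":0,"wy":0,"wz":0},{"fingers":1,"dx":-0.1,"dy":1.4,"dz":0,"wx":0,"wy":0,"wz":0}]'
python3 - <<'E'
from h import *
s=snap('top','t6.png');s2=snap('scene','s6.png');P=pts(s)
for x in (s,s2):
    p,m=blob(x,'red',toe(2.09)[:2],.12)
    if len(p): print(len(p),p.mean(0),np.percentile(p[:,2],[50,90,98]))
    # thin frame leg points above the hinge: lean check
Q=pts(s2).reshape(-1,3);r=Q-HIN;u=r@FX;v=r@np.cross(Z,FX)
k=(s2['z_map'].ravel()>0)&(abs(abs(v)-.088)<.02)&(abs(u)<.05)&(r[:,2]>.09)&(r[:,2]<.22)
print(k.sum(),np.polyfit(r[k,2],u[k],1) if k.sum()>10 else '')
print(rel(bar(0)))
E
```

```text
time: 11.82
tool_pos: [0.4952, -0.3548, 0.2925]
orientation: [0.986, -0.167, 0.004, 0.002]
force: [10.4, -3.9, 6.2]
width: 0.187
gripper_force: 64.2
24 [ 0.47699258 -0.45433718  0.12644647] [0.0472382  0.43397086 0.43635771]
17 [ 0.4931994  -0.48497561  0.03927473] [0.04477962 0.04920604 0.05042219]
149 [ 0.00848582 -0.00565255]
[-0.05 -0.03  0.23  0.01 -0.06 -0.01]
```

Three checks agree that the frame is plumb. The leg slope is 0.008 rad, the toe centre is at z of about 0.039 (the value for zero lean), and the tool is within 1 mm of the target along the lean direction. The pads hold the bar with 64 N, so I hand in the job.

```bash
python3 -c "
from h import *
print(finish_job())"
```

```text
the job is handed in; nothing more can be done
None
```

I swung the kickstand fully down, raised the easel to plumb (about 0.01 rad by the cameras) and handed the job in at about 12 s with the bar gripped at 64 N; I didn't re-measure the timer and pen, but the arm stayed well clear of both, and no verdict came back.

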